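# Pack the specimen jars and call the courier

### The arm

A 6-joint arm with a two-finger parallel gripper is mounted at the origin on the work surface. World frame = base frame: x ahead of the robot, y to its left, z up, the work surface at z = 0. Lengths are in m, angles in rad, forces in N, time in s.
With the tool pointing down it reaches from about 0.275 to 0.75 m from the base axis. Payload 10.2 kg.
Tool frame: the origin (TCP) lies at the very end of the fingers, on their centre line; the grasp point (between the pads) lies 19 mm behind it; z points along the fingers, x is the direction in which the jaws open and shut, and the axes are right-handed (so a half turn about z gives the same grasp; the last joint's range is limited). The gripper opens to 85 mm and grips with 20 to 120 N. Pads are 22 mm wide; open, the fingers measure 114 mm over their backs; the gripper's body (76 mm by 85 mm) begins 54 mm behind the grasp point. The pads swing forward as they close: fully open they stand 13 mm farther back than shut.
Start: joints at [1.031, 0.313, 1.498, -0, 1.331, -0.223], TCP at [0.164, 0.499, 0.231] pointing down, gripper open.
Joint ranges: [-2.94, 2.94], [-0.97, 2.17], [0.19, 2.56], [-1.23, 4.37], [0.02, 3.11], [-2.88, 2.88]. Speed limits (rad/s): [2.39, 2.39, 3.01, 3.14, 3.14, 3.14].

### API

Orientations are given as a rotation vector (axis times angle).
In Python, from workcell import r gives the robot as it stands.
- The arm moves only by the tool jog_arm, never from a script. Its argument "series" is a list of rows, each a list of 7 numbers: the closure, from 0 (fully open) to 1 (shut), then the shift along the tool's x, y, z in m, then the turn, a rotation vector about the tool's x, y, z in rad. A call has 1 to 10 rows; each row is the pose to reach, as a shift and turn from the pose commanded when the call began, along the tool's axes at that moment; what a row does not reach only later rows make up. A row lasts 1/10 s, in which the tool goes at most 50 mm and 8.59 degrees, less where a joint would pass 70% of its speed; a pose out of reach is approached as far as the arm can. A call with a gripper value outside its range is refused whole. The fingers move at their own pace and stop on an object; "grip_force" is the grip in N (left out, the last holds). Time passes only in rows, so rows that repeat a pose let the fingers close. It gives the time, the measured TCP pose, the force and the opening at its end, in the units of the state.
- r.get_state(): the state, without advancing time (a new reading comes with each control period).
- r.read_camera(name): name is "scene" or "top" or "wrist"; returns (picture, depth): 420x560x3 uint8, blue, green, red; 420x560 float32, m along the optical axis (not along the pixel's ray), 0 where there is no reading.
- r.camera_info(name): a dict with "camera_matrix" (3x3 intrinsics, pixels), "D" ([k1, k2, p1, p2, k3] as OpenCV has them; the pictures are not rectified), "world_to_cam" (4x4, takes a point from world to camera coordinates). Camera axes: x right, y down, z forward; pixel columns grow to the right and rows downward; lengths in m; the calibration is good to about 2 mm. A picture is of the moment at which its call begins: read the wrist's pose just before it. camera_info takes no time and is no camera call; for the wrist camera it gives the pose at the moment of the call.
- r.finish_job(): hands the job in, once; it reports no verdict.
The state is a dict: "time_s": time; "q": joint angles; "dq": joint speeds; "tau": joint torques, N m; "position": TCP position; "tool_rot": TCP orientation; "contact_force": force on the tool from outside, world axes, zero at the start; "torque": the same for the moment, N m; "gripper_width": opening from 0.0 (shut) to 1.0 (fully open).
Only numpy, scipy, OpenCV 4.12 (cv2) and the standard library are available. Lean on these libraries where they do the work, as an engineer would, in place of code of your own. Each camera call takes 0.05 s, during which the arm holds its last target. There are 200 camera calls.

### The job

Lift the yellow keeper plate off the blue caddy, stand every specimen jar from the green board upright in a compartment of its own, then slide the plate back over the shaft until it rests flat on the shoulder, and only then press the red call button all the way down and let it go. The jars are thin-walled: grip them with less than 40 N, set them down softly and never drop them, and do not push the spray bottle, pump bottle or tube rack about.

Things in the scene. Friction and masses are not known exactly. Their poses are not given: they have to be found in the camera images.
- jar0_mid (a point): thin-walled white specimen jar with a red screw cap, 44 mm across (cap; wall 42 mm, foot 44 mm), 62 mm tall, about 80 g, bottom-heavy (centre of mass 15 mm up) so that it slides rather than tips; this point is on its axis half-way up (31 mm above its foot), z up along the axis. Four to six jars are present, standing on the green board, which is 2 mm thick. Crushes if gripped with more than 40 N; also not to be pressed down with more than 40 N, or dropped
- jar1_mid (a point): thin-walled white specimen jar with a red screw cap, 44 mm across (cap; wall 42 mm, foot 44 mm), 62 mm tall, about 80 g, bottom-heavy (centre of mass 15 mm up) so that it slides rather than tips; this point is on its axis half-way up (31 mm above its foot), z up along the axis. Four to six jars are present, standing on the green board, which is 2 mm thick. Crushes if gripped with more than 40 N; also not to be pressed down with more than 40 N, or dropped
- jar2_mid (a point): thin-walled white specimen jar with a red screw cap, 44 mm across (cap; wall 42 mm, foot 44 mm), 62 mm tall, about 80 g, bottom-heavy (centre of mass 15 mm up) so that it slides rather than tips; this point is on its axis half-way up (31 mm above its foot), z up along the axis. Four to six jars are present, standing on the green board, which is 2 mm thick. Crushes if gripped with more than 40 N; also not to be pressed down with more than 40 N, or dropped
- jar3_mid (a point): thin-walled white specimen jar with a red screw cap, 44 mm across (cap; wall 42 mm, foot 44 mm), 62 mm tall, about 80 g, bottom-heavy (centre of mass 15 mm up) so that it slides rather than tips; this point is on its axis half-way up (31 mm above its foot), z up along the axis. Four to six jars are present, standing on the green board, which is 2 mm thick. Crushes if gripped with more than 40 N; also not to be pressed down with more than 40 N, or dropped
- jar4_mid (a point): thin-walled white specimen jar with a red screw cap, 44 mm across (cap; wall 42 mm, foot 44 mm), 62 mm tall, about 80 g, bottom-heavy (centre of mass 15 mm up) so that it slides rather than tips; this point is on its axis half-way up (31 mm above its foot), z up along the axis. Four to six jars are present, standing on the green board, which is 2 mm thick. Crushes if gripped with more than 40 N; also not to be pressed down with more than 40 N, or dropped
- jar5_mid (a point): thin-walled white specimen jar with a red screw cap, 44 mm across (cap; wall 42 mm, foot 44 mm), 62 mm tall, about 80 g, bottom-heavy (centre of mass 15 mm up) so that it slides rather than tips; this point is on its axis half-way up (31 mm above its foot), z up along the axis. Four to six jars are present, standing on the green board, which is 2 mm thick. Crushes if gripped with more than 40 N; also not to be pressed down with more than 40 N, or dropped
- cell0 (a point): centre of one of the six compartments of the blue round caddy, on its floor, 5 mm above the table. Compartments are 60-degree wedges between thin radial walls that stand 22 mm above that floor, room for one jar only; the centres lie 72 mm from the shaft; the caddy is 212 mm across and fixed to the table
- cell1 (a point): centre of one of the six compartments of the blue round caddy, on its floor, 5 mm above the table. Compartments are 60-degree wedges between thin radial walls that stand 22 mm above that floor, room for one jar only; the centres lie 72 mm from the shaft; the caddy is 212 mm across and fixed to the table
- cell2 (a point): centre of one of the six compartments of the blue round caddy, on its floor, 5 mm above the table. Compartments are 60-degree wedges between thin radial walls that stand 22 mm above that floor, room for one jar only; the centres lie 72 mm from the shaft; the caddy is 212 mm across and fixed to the table
- cell3 (a point): centre of one of the six compartments of the blue round caddy, on its floor, 5 mm above the table. Compartments are 60-degree wedges between thin radial walls that stand 22 mm above that floor, room for one jar only; the centres lie 72 mm from the shaft; the caddy is 212 mm across and fixed to the table
- cell4 (a point): centre of one of the six compartments of the blue round caddy, on its floor, 5 mm above the table. Compartments are 60-degree wedges between thin radial walls that stand 22 mm above that floor, room for one jar only; the centres lie 72 mm from the shaft; the caddy is 212 mm across and fixed to the table
- cell5 (a point): centre of one of the six compartments of the blue round caddy, on its floor, 5 mm above the table. Compartments are 60-degree wedges between thin radial walls that stand 22 mm above that floor, room for one jar only; the centres lie 72 mm from the shaft; the caddy is 212 mm across and fixed to the table
- shoulder (a point): centre of the shoulder on the caddy's upright metal shaft, 71 mm above the table: below it the shaft is 26 mm thick, above it a 16 mm pin rises 46 mm (rounded tip). The keeper plate rests here, 4 mm clear of the tops of jars standing in the caddy
- keeper_hub (a point): yellow keeper plate with a black grip hub, loose, 120 g: a disc 140 mm across and 5 mm thick with a hub 32 mm across and 35 mm tall on its top, a 20 mm hole right through both; this point is on the axis half-way up, 22.5 mm above the underside, z up out of the hub. At the start it sits on the shaft of the caddy, covering the compartments; the pin's tip then stands 6 mm out of the hub
- call_top (a point): top of the red round call button, 28 mm across, on a small black housing fixed to the table; pressed straight down
- call (a joint): travel of the call button in m: 0 released, 0.006 fully down (about 5 N); it springs back
- spray: bystander: white and green spray bottle, 68 mm across, 205 mm tall, origin at its foot
- pump: bystander: clear hand-gel pump bottle, 60 mm across, 148 mm tall, origin at its foot
- rack: bystander: clear rack of small red-capped tubes, 80 x 110 mm, 90 mm tall, origin at its foot

How it is judged:
On the way, in this order (a step that is already met when the one before it is completed fails the run):
1. every jar stands in a compartment and the keeper plate is back on the shoulder, let go (horizontal distance between each of jar0_mid, jar1_mid, jar2_mid, jar3_mid, jar4_mid, jar5_mid and shoulder below 0.09 m and height (world z) of jar0_mid between 0.03 and 0.042 m and angle between each of jar0_mid, jar1_mid, jar2_mid, jar3_mid, jar4_mid, jar5_mid's own z axis and vertical below 0.12 rad and height (world z) of jar1_mid between 0.03 and 0.042 m and height (world z) of jar2_mid between 0.03 and 0.042 m and height (world z) of jar3_mid between 0.03 and 0.042 m and height (world z) of jar4_mid between 0.03 and 0.042 m and height (world z) of jar5_mid between 0.03 and 0.042 m and horizontal distance between keeper_hub and shoulder below 0.005 m and z of keeper_hub in the frame of shoulder between 0.0185 and 0.0265 m and angle between keeper_hub's own z axis and vertical below 0.1 rad and contact force between the fingers and keeper below 0.3 N), for 0.2 s.
2. the call button is pressed down (value of joint call above 0.0045 m), for 0.05 s.
At the end, for the whole second after the job is handed in: every jar upright (within 0.12 rad) on the floor of a compartment of the caddy, one in each; the keeper plate on the shaft's shoulder (within 4 mm in height, 5 mm sideways, 0.1 rad of level); all at rest, the button released (horizontal distance between each of jar0_mid, jar1_mid, jar2_mid, jar3_mid, jar4_mid, jar5_mid and shoulder below 0.09 m and height (world z) of jar0_mid between 0.03 and 0.042 m and angle between each of jar0_mid, jar1_mid, jar2_mid, jar3_mid, jar4_mid, jar5_mid's own z axis and vertical below 0.12 rad and height (world z) of jar1_mid between 0.03 and 0.042 m and height (world z) of jar2_mid between 0.03 and 0.042 m and height (world z) of jar3_mid between 0.03 and 0.042 m and height (world z) of jar4_mid between 0.03 and 0.042 m and height (world z) of jar5_mid between 0.03 and 0.042 m and horizontal distance between keeper_hub and shoulder below 0.005 m and z of keeper_hub in the frame of shoulder between 0.0185 and 0.0265 m and angle between keeper_hub's own z axis and vertical below 0.1 rad and linear speed of each of jar0, jar1, jar2, jar3, jar4, jar5, keeper below 0.02 m/s and value of joint call below 0.002 m); the robot touches nothing.
It fails at once if a jar is squeezed harder than its thin wall stands (more than 40 N of grip) (contact force between the fingers and jar0 above 90 N or contact force between the fingers and jar1 above 90 N or contact force between the fingers and jar2 above 90 N or contact force between the fingers and jar3 above 90 N or contact force between the fingers and jar4 above 90 N or contact force between the fingers and jar5 above 90 N).
It fails at once if a held jar is pressed hard (over 40 N) on the caddy ((contact force between the fingers and jar0 above 2 N and contact force between jar0 and caddy above 40 N) or (contact force between the fingers and jar1 above 2 N and contact force between jar1 and caddy above 40 N) or (contact force between the fingers and jar2 above 2 N and contact force between jar2 and caddy above 40 N) or (contact force between the fingers and jar3 above 2 N and contact force between jar3 and caddy above 40 N) or (contact force between the fingers and jar4 above 2 N and contact force between jar4 and caddy above 40 N) or (contact force between the fingers and jar5 above 2 N and contact force between jar5 and caddy above 40 N)).
It fails at once if a jar is let fall from more than about 25 mm ((contact force between the fingers and jar0 below 0.3 N and contact force between jar0 and anything else below 0.3 N and linear speed of jar0 above 0.5 m/s and height (world z) of jar0_mid above 0.051 m) or (contact force between the fingers and jar1 below 0.3 N and contact force between jar1 and anything else below 0.3 N and linear speed of jar1 above 0.5 m/s and height (world z) of jar1_mid above 0.051 m) or (contact force between the fingers and jar2 below 0.3 N and contact force between jar2 and anything else below 0.3 N and linear speed of jar2 above 0.5 m/s and height (world z) of jar2_mid above 0.051 m) or (contact force between the fingers and jar3 below 0.3 N and contact force between jar3 and anything else below 0.3 N and linear speed of jar3 above 0.5 m/s and height (world z) of jar3_mid above 0.051 m) or (contact force between the fingers and jar4 below 0.3 N and contact force between jar4 and anything else below 0.3 N and linear speed of jar4 above 0.5 m/s and height (world z) of jar4_mid above 0.051 m) or (contact force between the fingers and jar5 below 0.3 N and contact force between jar5 and anything else below 0.3 N and linear speed of jar5 above 0.5 m/s and height (world z) of jar5_mid above 0.051 m)).
It fails at once if the held keeper plate is pressed (over 15 N) on a jar ((contact force between the fingers and keeper above 2 N and (contact force between keeper and jar0 above 15 N or contact force between keeper and jar1 above 15 N or contact force between keeper and jar2 above 15 N or contact force between keeper and jar3 above 15 N or contact force between keeper and jar4 above 15 N or contact force between keeper and jar5 above 15 N))).
It fails at once if the spray bottle, pump bottle or tube rack is shoved (over 30 mm) (distance of any of spray, pump, rack from where it was at the start of the episode above 0.03 m).
Of jar0, jar1, jar2, jar3, jar4, jar5 only 4 to 6 are there at a start; the rules pass over those that are not, and their reading is None.
At some moment in a run one of jar0, jar1, jar2, jar3, jar4, jar5, keeper may be knocked a few centimetres aside while the robot is not near it.
It also fails if it takes over 210 s, if anything falls off the work surface, if the arm or the gripper's body presses on something with over 40 N, if the wrist force passes 120 N, or if a joint passes its speed limit or range.

## Working session

There is one attempt and no reset: what is moved stays moved. The work goes in short steps, Python scripts to look and compute and a tool call to move; the robot and the scene stay as the last step left them, time stands still between calls to the robot, and variables do not carry over. Pictures are saved under pics/ and viewed, about 12 in all and at most 16, crops included, and the job is handed in when it is done.

Besides the shell and the picture viewer there is one more tool, called as a command line: name --pt "numbers of a row" for each row, then --argument value for the rest. jog_arm: Moves the arm, as the interface text tells. Its arguments: {"type":"object","properties":{"series":{"type":"array"},"grip_force":{"type":"number"}},"required":["series"]}

```bash
mkdir -p pics; ls; cat > h.py <<'E'
import numpy as np, cv2
from workcell import r
from scipy.spatial.transform import Rotation as R
def info(n):
    i=r.camera_info(n); return np.array(i["camera_matrix"]),np.array(i["D"]),np.array(i["world_to_cam"])
def rays(n,px):
    K,D,T=info(n); u=cv2.undistortPoints(np.array(px,float).reshape(-1,1,2),K,D).reshape(-1,2)
    d=np.c_[u,np.ones(len(u))]@T[:3,:3]; o=-T[:3,:3].T@T[:3,3]
    return o,d
def onplane(n,px,z):
    o,d=rays(n,px); return o+d*((z-o[2])/d[:,2])[:,None]
def cloud(n,dep):
    K,D,T=info(n); v,u=np.mgrid[:420,:560]
    p=cv2.undistortPoints(np.stack([u,v],-1).reshape(-1,1,2).astype(float),K,D).reshape(-1,2)
    c=np.c_[p,np.ones(len(p))]*dep.reshape(-1,1)
    return ((c-T[:3,3])@T[:3,:3]).reshape(420,560,3)
E
python3 - <<'E'
from h import *
s=r.get_state(); print({k:np.round(v,3).tolist() for k,v in s.items()})
for n in("top","scene","wrist"):
    im,d=r.read_camera(n); cv2.imwrite(f"pics/{n}0.png",im); np.savez(f"{n}0.npz",im=im,d=d,T=info(n)[2])
    K,D,T=info(n); print(n,K[0,0],D,(-T[:3,:3].T@T[:3,3]).round(3),T[2,:3].round(2))
a=[cv2.imread(f"pics/{n}0.png") for n in("top","scene")]
E
```

```text
pics
{'time_s': 0.0, 'q': [1.031, 0.313, 1.498, 0.0, 1.331, -0.223], 'dq': [0.001, 0.001, 0.001, -0.001, 0.002, 0.002], 'tau': [-0.001, -41.227, -25.973, -0.0, 0.004, -0.0], 'position': [0.163, 0.499, 0.231], 'tool_rot': [2.544, 1.843, -0.002], 'contact_force': [-0.861, -0.644, -0.234], 'torque': [0.002, -0.04, 0.018], 'gripper_width': 0.998}
top 385.3854239332114 [-0.01701119  0.          0.          0.          0.        ] [ 4.090e-01 -1.000e-03  1.016e+00] [ 0.17  0.04 -0.99]
scene 407.9662653146424 [-0.05764446  0.          0.          0.          0.        ] [ 1.114 -0.492  1.061] [-0.46  0.39 -0.8 ]
wrist 339.9046088666868 [-0.02355481  0.          0.          0.          0.        ] [0.093 0.522 0.374] [ 0.28 -0.09 -0.96]
```

View pics/top0.png

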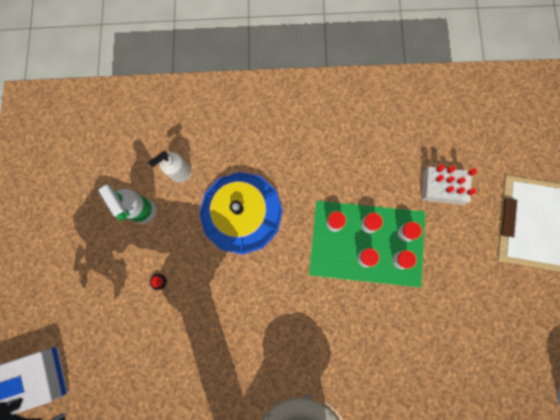

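View pics/scene0.png

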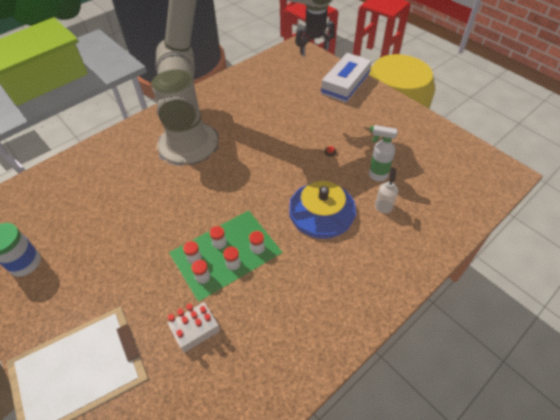

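Top view: five red caps at (337,221), (373,223), (411,231), (369,258), (405,260), caddy at (240,212), button at (158,281). The scene view agrees. Next I measure them.

```bash
cat >> h.py <<'E'
def blobs(im,name,amin=25):
    h=cv2.cvtColor(im,cv2.COLOR_BGR2HSV); H,S,V=h[...,0].astype(int),h[...,1],h[...,2]
    m={"red":((H<7)|(H>173))&(S>190)&(V>90),"yellow":(abs(H-27)<7)&(S>180)&(V>90),"blue":(abs(H-113)<10)&(S>150)&(V>40)}[name]
    n,l,st,c=cv2.connectedComponentsWithStats(m.astype(np.uint8))
    return [(c[i],st[i,4],l==i) for i in range(1,n) if st[i,4]>=amin]
def fit(p):
    A=np.c_[2*p[:,:2],np.ones(len(p))]; s=np.linalg.lstsq(A,(p[:,:2]**2).sum(1),rcond=None)[0]
    return s[:2],np.sqrt(s[2]+s[:2]@s[:2])
E
python3 - <<'E'
from h import *
for n in("top","scene"):
    f=np.load(n+"0.npz"); im,d=f["im"],f["d"]; C=cloud(n,d)
    print(n)
    for c,a,m in blobs(im,"red"):
        p=C[m]; z=np.median(p[:,2]); top=p[p[:,2]>0.055]
        print("red",c.round(0),a,"z%.3f"%z,"planeXY",onplane(n,[c],.064 if a>60 or n=="scene" else .03).round(3)[0],np.median(top,0).round(3) if len(top)>10 else "", np.median(p,0).round(3))
    for c,a,m in blobs(im,"yellow",300): print("yel",c,a,onplane(n,[c],.076).round(3),np.median(C[m][:,2]))
    for c,a,m in blobs(im,"blue",500):
        k=cv2.findContours(m.astype(np.uint8),0,1)[0]; k=max(k,key=len)[:,0].astype(float)
        q=C[k[:,1].astype(int),k[:,0].astype(int)]
        print("blue",c,a,fit(onplane(n,k,.02)))
    # heights >0.085 clusters around spray/pump/rack, hub
    z=C[...,2]; m=(z>.05)&(z<.3)&(C[...,0]>.25)&(C[...,0]<.8)&(abs(C[...,1])<.6)&(d>0)
    nn,l,st,cc=cv2.connectedComponentsWithStats(m.astype(np.uint8))
    for i in range(1,nn):
        if st[i,4]>60:
            p=C[l==i]; print("obj",cc[i].round(),st[i,4],p.min(0).round(3),p.max(0).round(3),np.median(p,0).round(3))
E
```

```text
top
red [440. 167.] 27 z0.088 planeXY [ 0.681 -0.385  0.03 ] [ 0.666 -0.362  0.088] [ 0.666 -0.362  0.088]
red [451. 168.] 30 z0.089 planeXY [ 0.678 -0.412  0.03 ] [ 0.662 -0.387  0.089] [ 0.662 -0.387  0.089]
red [473. 171.] 31 z0.089 planeXY [ 0.668 -0.467  0.03 ] [ 0.653 -0.438  0.089] [ 0.653 -0.438  0.089]
red [472. 191.] 26 z0.089 planeXY [ 0.615 -0.46   0.03 ] [ 0.603 -0.433  0.089] [ 0.603 -0.433  0.089]
red [336. 219.] 201 z0.064 planeXY [ 0.546 -0.105  0.064] [ 0.547 -0.104  0.064] [ 0.547 -0.104  0.064]
red [373. 221.] 207 z0.064 planeXY [ 0.54  -0.195  0.064] [ 0.54  -0.195  0.064] [ 0.54  -0.195  0.064]
red [412. 230.] 218 z0.063 planeXY [ 0.515 -0.289  0.064] [ 0.515 -0.288  0.063] [ 0.515 -0.288  0.063]
red [370. 257.] 210 z0.064 planeXY [ 0.452 -0.181  0.064] [ 0.452 -0.181  0.064] [ 0.452 -0.181  0.064]
red [407. 259.] 218 z0.063 planeXY [ 0.445 -0.27   0.064] [ 0.444 -0.27   0.063] [ 0.444 -0.27   0.063]
red [156. 281.] 98 z0.022 planeXY [0.403 0.345 0.064]  [0.403 0.361 0.022]
yel [237.49493488 208.80993729] 2073 [[0.578 0.14  0.076]] 0.07576127582129412
blue [244.
[... 1744 characters left out ...]
 248.] 178 [ 0.424 -0.294  0.051] [ 0.47  -0.252  0.068] [ 0.451 -0.274  0.062]
obj [231. 254.] 179 [ 0.522 -0.219  0.051] [ 0.565 -0.176  0.067] [ 0.545 -0.198  0.062]
obj [199. 267.] 195 [ 0.496 -0.313  0.05 ] [ 0.539 -0.271  0.067] [ 0.521 -0.292  0.062]
obj [194. 316.] 168 [ 0.606 -0.399  0.05 ] [ 0.671 -0.376  0.095] [ 0.642 -0.388  0.088]
obj [205. 314.] 121 [ 0.632 -0.373  0.05 ] [ 0.674 -0.354  0.095] [ 0.661 -0.364  0.087]
obj [183. 317.] 100 [ 0.6   -0.419  0.051] [ 0.643 -0.403  0.092] [ 0.632 -0.411  0.086]
obj [172. 319.] 69 [ 0.597 -0.442  0.05 ] [ 0.615 -0.426  0.096] [ 0.611 -0.435  0.084]
obj [180. 335.] 65 [ 0.649 -0.449  0.051] [ 0.665 -0.433  0.092] [ 0.66  -0.442  0.086]
```

jog_arm --pt "0 -0.04 0.1 0 0 0 -0.1" --pt "0 -0.08 0.2 0 0 0 -0.2" --pt "0 -0.12 0.3 0 0 0 -0.317" --pt "0 -0.2115 0.5072 0 0 0 -0.317" --pt "0 -0.2115 0.5072 0 0 0 -0.317" --pt "0 -0.2115 0.5072 0 0 0 -0.317" --pt "0 -0.2115 0.5072 0 0 0 -0.317" --pt "0 -0.2115 0.5072 0 0 0 -0.317" --pt "0 -0.2115 0.5072 0 0 0 -0.317" --pt "0 -0.2115 0.5072 0 0 0 -0.317" --grip_force 30

```text
time_s: 1.15
position: [0.5434, 0.1709, 0.2311]
tool_rot: [-2.221, -2.221, 0.0]
contact_force: [0.6, 1.7, 0.1]
gripper_width: 0.998
```

jog_arm --pt "0 0 0 0 0 0 0" --pt "0 0 0 0 0 0 0" --pt "0 0 0 0 0 0 0"

```text
time_s: 1.45
position: [0.5415, 0.1733, 0.2312]
tool_rot: [-2.22, -2.222, 0.0]
contact_force: [-0.3, -0.0, -0.7]
gripper_width: 0.999
```

```bash
python3 - <<'E'
from h import *
s=r.get_state(); print(np.round(s["position"],4),np.round(s["tool_rot"],4)); print(R.from_rotvec(s["tool_rot"]).as_matrix().round(3))
n="wrist"; im,d=r.read_camera(n); cv2.imwrite("pics/w1.png",im); C=cloud(n,d)
for c,a,m in blobs(im,"yellow",300):
    k=max(cv2.findContours(m.astype(np.uint8),0,1)[0],key=len)[:,0].astype(float); print("yel",c,a,onplane(n,[c],.076).round(4),fit(onplane(n,k,.076)),np.median(C[m][:,2]))
for c,a,m in blobs(im,"blue",500):
    k=max(cv2.findContours(m.astype(np.uint8),0,1)[0],key=len)[:,0].astype(float); print("blue",c,a,fit(onplane(n,k,.02)))
z=C[...,2]; m=(z>.106)&(z<.124)&(np.hypot(C[...,0]-.579,C[...,1]-.14)<.04); p=C[m]; print(len(p),p.min(0),p.max(0),np.median(p,0))
E
```

```text
[0.5415 0.1733 0.2312] [-2.2200e+00 -2.2222e+00  4.0000e-04]
[[-0.001  1.    -0.001]
 [ 1.     0.001  0.   ]
 [ 0.    -0.001 -1.   ]]
yel [242.13092684 232.57578223] 13519 [[0.5764 0.1411 0.076 ]] (array([0.58074983, 0.14082956]), np.float64(0.06725899853048749)) 0.07665774491634175
blue [251.9309843  187.41233244] 13055 (array([0.58247349, 0.14002196]), np.float64(0.10852635350654734))
1028 [0.56377225 0.12466636 0.10602958] [0.59500282 0.15607298 0.11960774] [0.57748726 0.14129514 0.1116163 ]
```

View pics/w1.png

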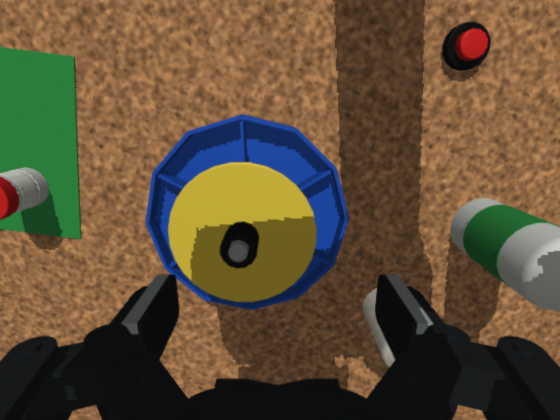

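The wrist view shows the plate and hub at (238,240), with caddy walls at about 180° and ±120° around the shaft. The walls are clear, and the cells lie at about 30°, 90°, 150° and so on. Now I grasp the hub.

jog_arm --pt "0 -0.0328 0.0385 0 0 0 0" --pt "0 -0.0328 0.0385 0.04 0 0 0" --pt "0 -0.0328 0.0385 0.08 0 0 0" --pt "0 -0.0328 0.0385 0.11 0 0 0" --pt "0 -0.0328 0.0385 0.135 0 0 0" --pt "0 -0.0328 0.0385 0.15 0 0 0" --pt "0 -0.0328 0.0385 0.15 0 0 0" --pt "0 -0.0328 0.0385 0.15 0 0 0" --grip_force 40

```text
time_s: 2.3
position: [0.5806, 0.1406, 0.0822]
tool_rot: [2.22, 2.222, 0.001]
contact_force: [-0.3, 1.5, 0.5]
gripper_width: 0.996
```

jog_arm --pt "0.5 0 0 0 0 0 0" --pt "1 0 0 0 0 0 0" --pt "1 0 0 0 0 0 0" --pt "1 0 0 0 0 0 0" --pt "1 0 0 0 0 0 0" --pt "1 0 0 0 0 0 0" --pt "1 0 0 0 0 0 0" --pt "1 0 0 0 0 0 0"

```text
time_s: 3.1
position: [0.5809, 0.1398, 0.082]
tool_rot: [2.221, 2.221, 0.001]
contact_force: [-1.9, -0.7, 5.7]
gripper_width: 0.386
```

jog_arm --pt "1 0 0 -0.02 0 0 0" --pt "1 0 0 -0.04 0 0 0" --pt "1 0 0 -0.06 0 0 0" --pt "1 0 0 -0.085 0 0 0" --pt "1 0 0 -0.1 0 0 0" --pt "1 0 0 -0.1 0 0 0" --pt "1 -0.02 -0.03 -0.1 0 0 0" --pt "1 -0.03 -0.07 -0.1 0 0 0" --pt "1 -0.045 -0.11 -0.1 0 0 0" --pt "1 -0.06 -0.15 -0.1 0 0 0"

```text
time_s: 4.1
position: [0.4284, 0.0795, 0.1799]
tool_rot: [-2.22, -2.221, 0.002]
contact_force: [0.2, -0.8, -1.3]
gripper_width: 0.393
```

jog_arm --pt "1 -0.02 -0.07 0 0 0 0" --pt "1 -0.02 -0.07 0.04 0 0 0" --pt "1 -0.02 -0.07 0.08 0 0 0" --pt "1 -0.02 -0.07 0.12 0 0 0" --pt "1 -0.02 -0.07 0.14 0 0 0" --pt "1 -0.02 -0.07 0.15 0 0 0" --pt "1 -0.02 -0.07 0.155 0 0 0" --pt "1 -0.02 -0.07 0.155 0 0 0" --pt "1 -0.02 -0.07 0.155 0 0 0"

```text
time_s: 5.0
position: [0.3608, 0.0598, 0.0265]
tool_rot: [2.221, 2.221, 0.0]
contact_force: [0.7, 0.0, -1.8]
gripper_width: 0.392
```

```bash
python3 - <<'E'
from h import *
s=r.get_state(); print(np.round(s["position"],4),s["gripper_width"],np.round(s["contact_force"],2))
for n in("top","wrist"):
    im,d=r.read_camera(n); C=cloud(n,d); cv2.imwrite(f"pics/{n}2.png",im); np.savez(n+"2.npz",im=im,d=d,T=info(n)[2])
    for c,a,m in blobs(im,"yellow",100): print(n,"yel",c,a,C[m].min(0).round(4),C[m].max(0).round(4),np.median(C[m],0).round(4))
E
```

```text
[0.3608 0.0598 0.0265] 0.39192318679767374 [ 0.66  0.05 -1.83]
top yel [275.48732394 276.43943662] 355 [ 0.3899  0.0023 -0.0022] [0.4261 0.1043 0.0256] [0.409  0.0507 0.0203]
wrist yel [276.79938059 215.77582191] 37778 [ 0.2867 -0.0095  0.0005] [0.3899 0.1285 0.1698] [0.3328 0.0597 0.0212]
wrist yel [277.00904496 358.59776536] 3759 [0.2867 0.0331 0.0194] [0.4284 0.0864 0.1698] [0.4126 0.0598 0.0212]
```

jog_arm --pt "1 0 0 0.008 0 0 0" --pt "1 0 0 0.012 0 0 0" --pt "1 0 0 0.014 0 0 0" --pt "1 0 0 0.0155 0 0 0" --pt "1 0 0 0.0155 0 0 0" --pt "1 0 0 0.0155 0 0 0"

```text
time_s: 5.7
position: [0.3605, 0.0598, 0.011]
tool_rot: [-2.221, -2.222, 0.001]
contact_force: [-3.0, 1.0, 6.2]
gripper_width: 0.388
```

jog_arm --pt "0 0 0 0 0 0 0" --pt "0 0 0 0 0 0 0" --pt "0 0 0 0 0 0 0" --pt "0 0 0 0 0 0 0" --pt "0 0 0 -0.03 0 0 0" --pt "0 0 0 -0.08 0 0 0" --pt "0 0 0 -0.13 0 0 0" --pt "0 -0.05 0.05 -0.16 0 0 0" --pt "0 -0.1 0.1 -0.16 0 0 0" --pt "0 -0.14 0.14 -0.16 0 0 0" --grip_force 25

```text
time_s: 6.7
position: [0.4651, -0.0447, 0.1695]
tool_rot: [2.219, 2.22, 0.002]
contact_force: [0.3, 0.8, 0.4]
gripper_width: 0.998
```

```bash
cat > look.py <<'E'
import sys
from h import *
s=r.get_state(); print("t",s["time_s"],"TCP",np.round(s["position"],4),"w",round(s["gripper_width"],3),"F",np.round(s["contact_force"],1))
for n in sys.argv[1:]:
    im,d=r.read_camera(n); C=cloud(n,d); cv2.imwrite(f"pics/{n}_{s['time_s']:.2f}.png",im); np.savez("last_"+n,im=im,d=d,T=info(n)[2])
    for c,a,m in blobs(im,"red",90):
        p=C[m]; zt=np.percentile(p[:,2],80); 
        if not(-.02<zt<.1): continue
        t=p[abs(p[:,2]-zt)<.004]; print(n,"red",c.round(),a,"z%.3f"%zt,t[:,:2].mean(0).round(4))
    for c,a,m in blobs(im,"yellow",100):
        p=C[m]; print(n,"yel",a,p.min(0).round(3),p.max(0).round(3),"medz",np.median(p[:,2]).round(4))
E
python3 look.py wrist top
python3 - <<'E'
from h import *
n="top"; f=np.load("last_top.npz"); im,d=f["im"],f["d"]; C=cloud(n,d)
x=C[...,0]-.580;y=C[...,1]-.1405; rr=np.hypot(x,y); th=np.degrees(np.arctan2(y,x))%360
m=(C[...,2]>.016)&(C[...,2]<.034)&(rr>35)|((C[...,2]>.016)&(C[...,2]<.034)&(rr>.04)&(rr<.092))
print(m.sum(),np.histogram(th[m],bins=np.arange(0,361,10)))
z=C[...,2]; q=C[(z>.105)&(rr<.03)]; print(len(q),q.mean(0) if len(q) else "")
q=C[(z>.06)&(rr<.03)]; print(q.min(0),q.max(0))
E
```

```text
t 6.7 TCP [ 0.4651 -0.0447  0.1695] w 0.998 F [0.3 0.8 0.4]
wrist red [ 97. 194.] 2531 z0.065 [ 0.4565 -0.1866]
wrist red [  2. 192.] 170 z0.065 [ 0.4536 -0.2589]
wrist red [  2. 276.] 93 z0.065 [ 0.5242 -0.2771]
wrist red [ 97. 295.] 2072 z0.065 [ 0.5439 -0.2009]
wrist red [205. 302.] 2071 z0.065 [ 0.55   -0.1109]
wrist yel 17524 [ 0.31  -0.049  0.001] [0.434 0.124 0.312] medz 0.0046
top red [375. 220.] 129 z0.065 [ 0.5435 -0.1999]
top red [412. 230.] 219 z0.065 [ 0.5148 -0.2882]
top red [373. 259.] 93 z0.065 [ 0.4474 -0.1896]
top red [407. 259.] 218 z0.065 [ 0.4447 -0.2708]
top red [156. 281.] 106 z0.023 [0.4023 0.3609]
top yel 608 [ 0.301 -0.001 -0.001] [0.426 0.128 1.016] medz 0.0048
210 (array([39,  0,  0,  0,  0,  0, 29,  0,  0,  0,  0,  0, 42,  0,  0,  0,  0,
        7, 24,  0,  0,  0,  0, 16, 12,  0,  0,  0,  0, 24, 17,  0,  0,  0,
        0,  0]), array([  0,  10,  20,  30,  40,  50,  60,  70,  80,  90, 100, 110, 120,
       130, 140, 150, 160, 170, 180, 190, 200, 210, 220, 230, 240, 250,
       260, 270, 280, 290, 300, 310, 320, 330, 340, 350, 360]))
39 [0.57774905 0.14082206 0.11534669]
[0.56565243 0.12839786 0.06031475] [0.59059802 0.15325052 0.1199014 ]
```

jog_arm --pt "0 -0.0603 0.082 0 0 0 0" --pt "0 -0.0603 0.082 0 0 0 0" --pt "0 -0.0603 0.082 0.03 0 0 0" --pt "0 -0.0603 0.082 0.03 0 0 0" --pt "0 -0.0603 0.082 0.03 0 0 0"

```text
time_s: 7.3
position: [0.5449, -0.1027, 0.1382]
tool_rot: [-2.219, -2.221, 0.001]
contact_force: [-0.1, -0.3, 0.9]
gripper_width: 0.996
```

```bash
python3 look.py wrist
```

```text
t 7.3 TCP [ 0.5449 -0.1027  0.1382] w 0.996 F [-0.1 -0.3  0.9]
wrist red [14. 71.] 1963 z0.066 [ 0.4484 -0.2618]
wrist red [145.  80.] 4198 z0.066 [ 0.4537 -0.1821]
wrist red [ 11. 182.] 1442 z0.066 [ 0.5184 -0.2789]
wrist red [139. 218.] 3192 z0.066 [ 0.5409 -0.1959]
wrist red [272. 227.] 3115 z0.066 [ 0.5468 -0.1063]
wrist yel 6138 [ 0.392 -0.103  0.   ] [0.471 0.107 0.282] medz 0.0059
```

jog_arm --pt "0 -0.003 0.002 0.04 0 0 0" --pt "0 -0.003 0.002 0.075 0 0 0" --pt "0 -0.003 0.002 0.095 0 0 0" --pt "0 -0.003 0.002 0.106 0 0 0" --pt "0 -0.003 0.002 0.106 0 0 0" --pt "0.3 -0.003 0.002 0.106 0 0 0" --pt "0.6 -0.003 0.002 0.106 0 0 0" --pt "0.6 -0.003 0.002 0.106 0 0 0" --pt "0.6 -0.003 0.002 0.106 0 0 0" --pt "0.6 -0.003 0.002 0.106 0 0 0" --grip_force 25

```text
time_s: 8.35
position: [0.5483, -0.1067, 0.0334]
tool_rot: [2.22, 2.22, 0.001]
contact_force: [0.0, 0.7, 6.9]
gripper_width: 0.51
```

jog_arm --pt "0.6 0 0 -0.02 0 0 0" --pt "0.6 0 0 -0.06 0 0 0" --pt "0.6 0 0 -0.1 0 0 0" --pt "0.6 0.03 0.01 -0.125 0 0 0" --pt "0.6 0.07 0.02 -0.125 0 0 0" --pt "0.6 0.11 0.03 -0.125 0 0 0" --pt "0.6 0.15 0.033 -0.125 0 0 0" --pt "0.6 0.175 0.033 -0.11 0 0 0" --pt "0.6 0.175 0.033 -0.07 0 0 0" --pt "0.6 0.175 0.033 -0.04 0 0 0"

```text
time_s: 9.35
position: [0.58, 0.0695, 0.0707]
tool_rot: [-2.219, -2.223, 0.001]
contact_force: [1.1, -0.8, -1.3]
gripper_width: 0.504
```

```bash
python3 look.py wrist top
```

```text
t 9.35 TCP [0.58   0.0695 0.0707] w 0.504 F [ 1.1 -0.8 -1.3]
wrist red [277. 304.] 9832 z0.097 [0.5752 0.069 ]
top red [373. 221.] 209 z0.065 [ 0.5399 -0.1949]
top red [412. 230.] 218 z0.065 [ 0.5144 -0.2888]
top red [369. 257.] 212 z0.065 [ 0.452 -0.181]
top red [407. 259.] 218 z0.065 [ 0.4447 -0.2703]
top red [156. 281.] 105 z0.023 [0.4028 0.3612]
top yel 1062 [ 0.29  -0.007 -0.002] [0.426 0.064 1.016] medz 0.0047
```

jog_arm --pt "0.6 0 0 0.015 0 0 0" --pt "0.6 0 0 0.025 0 0 0" --pt "0.6 0 0 0.03 0 0 0" --pt "0.6 0 0 0.033 0 0 0" --pt "0.6 0 0 0.034 0 0 0" --pt "0.6 0 0 0.0345 0 0 0" --pt "0.6 0 0 0.0345 0 0 0"

```text
time_s: 10.15
position: [0.5808, 0.0685, 0.0381]
tool_rot: [2.221, 2.221, 0.001]
contact_force: [-0.9, -0.2, -0.5]
gripper_width: 0.506
```

jog_arm --pt "0.6 0 0 0.0015 0 0 0" --pt "0.6 0 0 0.0022 0 0 0" --pt "0.6 0 0 0.0022 0 0 0" --pt "0.3 0 0 0.0022 0 0 0" --pt "0.3 0 0 0.0022 0 0 0" --pt "0.3 0 0 0.0022 0 0 0" --pt "0.3 0 0 -0.03 0 0 0" --pt "0.3 0 0 -0.07 0 0 0" --pt "0.2 0 0 -0.1 0 0 0" --pt "0.1 -0.04 -0.005 -0.1 0 0 0"

```text
time_s: 11.15
position: [0.5776, 0.031, 0.1421]
tool_rot: [2.212, 2.223, 0.009]
contact_force: [-0.1, -0.6, -0.7]
gripper_width: 0.9
```

jog_arm --pt "0 -0.05 -0.008 0 0 0 0" --pt "0 -0.1 -0.016 0 0 0 0" --pt "0 -0.15 -0.024 0 0 0 0" --pt "0 -0.2 -0.032 0 0 0 0" --pt "0 -0.2235 -0.036 0 0 0 0" --pt "0 -0.2235 -0.036 0 0 0 0" --pt "0 -0.2235 -0.036 0 0 0 0"

```text
time_s: 11.85
position: [0.5396, -0.1948, 0.1375]
tool_rot: [-2.222, -2.22, -0.0]
contact_force: [-0.2, 0.2, 0.0]
gripper_width: 0.997
```

```bash
python3 look.py wrist top
```

```text
t 11.85 TCP [ 0.5396 -0.1948  0.1375] w 0.997 F [-0.2  0.2  0. ]
wrist red [148.  77.] 4268 z0.065 [ 0.4464 -0.2712]
wrist red [297.  89.] 4160 z0.065 [ 0.4534 -0.182 ]
wrist red [132. 190.] 3391 z0.065 [ 0.5162 -0.2894]
wrist red [274. 225.] 3149 z0.065 [ 0.5403 -0.1959]
wrist red [  8. 332.] 422 z0.091 [ 0.6125 -0.3781]
wrist yel 539 [ 0.386 -0.003  0.003] [0.413 0.017 0.008] medz 0.0053
top red [266. 208.] 188 z0.068 [0.579  0.0693]
top red [156. 281.] 102 z0.023 [0.403  0.3607]
top yel 2204 [ 0.29  -0.007 -0.002] [0.427 0.128 1.016] medz 0.0048
```

jog_arm --pt "0 -0.001 0.001 0.04 0 0 0" --pt "0 -0.001 0.001 0.075 0 0 0" --pt "0 -0.001 0.001 0.095 0 0 0" --pt "0 -0.001 0.001 0.1055 0 0 0" --pt "0 -0.001 0.001 0.1055 0 0 0" --pt "0.3 -0.001 0.001 0.1055 0 0 0" --pt "0.6 -0.001 0.001 0.1055 0 0 0" --pt "0.6 -0.001 0.001 0.1055 0 0 0" --pt "0.6 -0.001 0.001 0.1055 0 0 0" --pt "0.6 -0.001 0.001 0.1055 0 0 0"

```text
time_s: 12.95
position: [0.5412, -0.1962, 0.0333]
tool_rot: [2.22, 2.22, 0.001]
contact_force: [0.2, 0.3, 6.4]
gripper_width: 0.507
```

jog_arm --pt "0.6 0 0 -0.02 0 0 0" --pt "0.6 0 0 -0.06 0 0 0" --pt "0.6 0 0 -0.1 0 0 0" --pt "0.6 0.03 0.01 -0.13 0 0 0" --pt "0.6 0.07 0.02 -0.13 0 0 0" --pt "0.6 0.11 0.03 -0.13 0 0 0" --pt "0.6 0.155 0.042 -0.13 0 0 0" --pt "0.6 0.2 0.054 -0.13 0 0 0" --pt "0.6 0.245 0.066 -0.13 0 0 0" --pt "0.6 0.29 0.078 -0.13 0 0 0"

```text
time_s: 13.95
position: [0.6188, 0.0959, 0.1624]
tool_rot: [2.221, 2.221, -0.0]
contact_force: [0.4, -1.2, -0.6]
gripper_width: 0.511
```

jog_arm --pt "0.6 0.045 0.012 0 0 0 0" --pt "0.6 0.075 0.02 0 0 0 0" --pt "0.6 0.0834 0.023 0 0 0 0" --pt "0.6 0.0834 0.023 0.04 0 0 0" --pt "0.6 0.0834 0.023 0.075 0 0 0" --pt "0.6 0.0834 0.023 0.095 0 0 0" --pt "0.6 0.0834 0.023 0.105 0 0 0" --pt "0.6 0.0834 0.023 0.112 0 0 0" --pt "0.6 0.0834 0.023 0.117 0 0 0" --pt "0.6 0.0834 0.023 0.12 0 0 0"

```text
time_s: 14.95
position: [0.642, 0.1773, 0.0428]
tool_rot: [2.221, 2.221, 0.001]
contact_force: [-0.1, -0.6, -0.4]
gripper_width: 0.505
```

jog_arm --pt "0.6 0 0 0.003 0 0 0" --pt "0.6 0 0 0.005 0 0 0" --pt "0.6 0 0 0.0065 0 0 0" --pt "0.6 0 0 0.0065 0 0 0" --pt "0.3 0 0 0.0065 0 0 0" --pt "0.3 0 0 0.0065 0 0 0" --pt "0.3 0 0 0.0065 0 0 0" --pt "0.3 0 0 -0.03 0 0 0" --pt "0.3 0 0 -0.07 0 0 0" --pt "0.2 0 0 -0.105 0 0 0"

```text
time_s: 15.95
position: [0.6417, 0.1775, 0.1491]
tool_rot: [2.221, 2.221, 0.001]
contact_force: [0.4, 0.1, -0.4]
gripper_width: 0.799
```

jog_arm --pt "0 -0.466 -0.126 0 0 0 0" --pt "0 -0.466 -0.126 0 0 0 0" --pt "0 -0.466 -0.126 0 0 0 0" --pt "0 -0.466 -0.126 0 0 0 0" --pt "0 -0.466 -0.126 0 0 0 0" --pt "0 -0.466 -0.126 0 0 0 0" --pt "0 -0.466 -0.126 0 0 0 0" --pt "0 -0.466 -0.126 0 0 0 0" --pt "0 -0.466 -0.126 0 0 0 0" --pt "0 -0.466 -0.126 0 0 0 0"

```text
time_s: 16.95
position: [0.5145, -0.2917, 0.1473]
tool_rot: [2.223, 2.219, -0.001]
contact_force: [0.8, -0.1, 0.5]
gripper_width: 1.001
```

jog_arm --pt "0 0 0 0 0 0 0" --pt "0 0 0 0 0 0 0" --pt "0 0 0 0 0 0 0"

```text
time_s: 17.25
position: [0.5161, -0.2875, 0.1472]
tool_rot: [-2.22, -2.223, -0.0]
contact_force: [0.9, 0.4, -0.2]
gripper_width: 1.0
```

```bash
python3 look.py wrist top
```

```text
t 17.25 TCP [ 0.5161 -0.2875  0.1472] w 1.0 F [ 0.9  0.4 -0.2]
wrist red [301. 117.] 3577 z0.065 [ 0.446  -0.2724]
wrist red [437. 128.] 3534 z0.065 [ 0.4528 -0.1833]
wrist red [272. 220.] 2911 z0.065 [ 0.5156 -0.2907]
wrist red [ 76. 337.] 206 z0.087 [ 0.5992 -0.4336]
wrist red [183. 379.] 286 z0.090 [ 0.6369 -0.3566]
top red [224. 185.] 192 z0.068 [0.6406 0.1765]
top red [266. 208.] 184 z0.068 [0.5789 0.0688]
top red [370. 257.] 211 z0.065 [ 0.4522 -0.1811]
top red [156. 281.] 105 z0.023 [0.4024 0.3608]
top yel 1088 [ 0.322 -0.007 -0.001] [0.426 0.127 1.016] medz 0.0047
```

jog_arm --pt "0 -0.0023 0 0.045 0 0 0" --pt "0 -0.0023 0 0.085 0 0 0" --pt "0 -0.0023 0 0.105 0 0 0" --pt "0 -0.0023 0 0.115 0 0 0" --pt "0 -0.0023 0 0.115 0 0 0" --pt "0.3 -0.0023 0 0.115 0 0 0" --pt "0.6 -0.0023 0 0.115 0 0 0" --pt "0.6 -0.0023 0 0.115 0 0 0" --pt "0.6 -0.0023 0 0.115 0 0 0" --pt "0.6 -0.0023 0 0.115 0 0 0"

```text
time_s: 18.35
position: [0.5163, -0.2912, 0.0334]
tool_rot: [2.22, 2.22, 0.0]
contact_force: [-1.0, 2.4, 6.4]
gripper_width: 0.505
```

jog_arm --pt "0.6 0 0 -0.02 0 0 0" --pt "0.6 0 0 -0.06 0 0 0" --pt "0.6 0 0 -0.1 0 0 0" --pt "0.6 0.02 0 -0.138 0 0 0" --pt "0.6 0.06 0.007 -0.138 0 0 0" --pt "0.6 0.105 0.014 -0.138 0 0 0" --pt "0.6 0.15 0.02 -0.138 0 0 0" --pt "0.6 0.195 0.026 -0.138 0 0 0" --pt "0.6 0.24 0.032 -0.138 0 0 0" --pt "0.6 0.285 0.038 -0.138 0 0 0"

```text
time_s: 19.35
position: [0.5536, -0.0041, 0.1705]
tool_rot: [2.221, 2.221, 0.0]
contact_force: [1.2, -0.1, -0.3]
gripper_width: 0.507
```

jog_arm --pt "0.6 0.045 0.006 0 0 0 0" --pt "0.6 0.09 0.012 0 0 0 0" --pt "0.6 0.135 0.018 0 0 0 0" --pt "0.6 0.18 0.022 0 0 0 0" --pt "0.6 0.21 0.025 0 0 0 0" --pt "0.6 0.2175 0.025 0 0 0 0" --pt "0.6 0.2175 0.025 0.04 0 0 0" --pt "0.6 0.2175 0.025 0.08 0 0 0" --pt "0.6 0.2175 0.025 0.105 0 0 0" --pt "0.6 0.2175 0.025 0.115 0 0 0"

```text
time_s: 20.35
position: [0.5774, 0.2106, 0.0527]
tool_rot: [-2.22, -2.219, 0.006]
contact_force: [-1.0, 0.2, -1.6]
gripper_width: 0.507
```

jog_arm --pt "0.6 0 0 0.005 0 0 0" --pt "0.6 0 0 0.009 0 0 0" --pt "0.6 0 0 0.011 0 0 0" --pt "0.6 0 0 0.011 0 0 0"

```text
time_s: 20.75
position: [0.579, 0.2116, 0.045]
tool_rot: [2.221, 2.221, 0.002]
contact_force: [0.4, 0.3, -0.2]
gripper_width: 0.507
```

jog_arm --pt "0.6 0 0 0.005 0 0 0" --pt "0.6 0 0 0.0075 0 0 0" --pt "0.6 0 0 0.0088 0 0 0" --pt "0.6 0 0 0.0088 0 0 0" --pt "0.3 0 0 0.0088 0 0 0" --pt "0.3 0 0 0.0088 0 0 0" --pt "0.3 0 0 0.0088 0 0 0" --pt "0.3 0 0 -0.03 0 0 0" --pt "0.3 0 0 -0.07 0 0 0" --pt "0.2 0 0 -0.105 0 0 0"

```text
time_s: 21.75
position: [0.5787, 0.2117, 0.151]
tool_rot: [2.221, 2.221, 0.001]
contact_force: [0.3, -0.5, 0.8]
gripper_width: 0.802
```

jog_arm --pt "0 -0.3936 -0.126 0 0 0 0" --pt "0 -0.3936 -0.126 0 0 0 0" --pt "0 -0.3936 -0.126 0 0 0 0" --pt "0 -0.3936 -0.126 0 0 0 0" --pt "0 -0.3936 -0.126 0 0 0 0" --pt "0 -0.3936 -0.126 0 0 0 0" --pt "0 -0.3936 -0.126 0 0 0 0" --pt "0 -0.3936 -0.126 0 0 0 0" --pt "0 -0.3936 -0.126 0 0 0 0" --pt "0 -0.3936 -0.126 0 0 0 0"

```text
time_s: 22.75
position: [0.4523, -0.1835, 0.1492]
tool_rot: [2.225, 2.218, -0.0]
contact_force: [-0.5, 0.9, -0.4]
gripper_width: 1.001
```

```bash
python3 look.py wrist top
```

```text
t 22.75 TCP [ 0.4523 -0.1835  0.1492] w 1.001 F [-0.5  0.9 -0.4]
wrist red [152. 210.] 2920 z0.065 [ 0.4458 -0.2702]
wrist red [278. 219.] 2862 z0.065 [ 0.4526 -0.1811]
wrist red [557. 350.] 94 z0.062 [0.5703 0.0514]
wrist yel 8307 [ 0.311 -0.182  0.002] [0.429 0.063 0.292] medz 0.0055
top red [224. 186.] 181 z0.068 [0.6392 0.1764]
top red [266. 208.] 187 z0.068 [0.5786 0.0694]
top red [210. 210.] 184 z0.068 [0.5776 0.2117]
top red [156. 281.] 105 z0.023 [0.4023 0.361 ]
top yel 2204 [ 0.29  -0.007 -0.002] [0.426 0.13  1.016] medz 0.0049
```

jog_arm --pt "0 0 0 0.045 0 0 0" --pt "0 0 0 0.085 0 0 0" --pt "0 0 0 0.105 0 0 0" --pt "0 0 0 0.117 0 0 0" --pt "0 0 0 0.117 0 0 0" --pt "0.3 0 0 0.117 0 0 0" --pt "0.6 0 0 0.117 0 0 0" --pt "0.6 0 0 0.117 0 0 0" --pt "0.6 0 0 0.117 0 0 0" --pt "0.6 0 0 0.117 0 0 0"

```text
time_s: 23.85
position: [0.4532, -0.1823, 0.0332]
tool_rot: [2.22, 2.22, 0.001]
contact_force: [0.2, 0.2, 6.3]
gripper_width: 0.505
```

jog_arm --pt "0.6 0 0 -0.02 0 0 0" --pt "0.6 0 0 -0.06 0 0 0" --pt "0.6 0 0 -0.1 0 0 0" --pt "0.6 0.02 0 -0.13 0 0 0" --pt "0.6 0.06 0.007 -0.13 0 0 0" --pt "0.6 0.105 0.014 -0.13 0 0 0" --pt "0.6 0.15 0.022 -0.13 0 0 0" --pt "0.6 0.195 0.03 -0.13 0 0 0" --pt "0.6 0.24 0.038 -0.13 0 0 0" --pt "0.6 0.285 0.048 -0.13 0 0 0"

```text
time_s: 24.85
position: [0.5005, 0.1049, 0.1626]
tool_rot: [2.221, 2.221, 0.0]
contact_force: [0.3, -1.1, -0.7]
gripper_width: 0.506
```

jog_arm --pt "0.6 0.04 0.009 0 0 0 0" --pt "0.6 0.065 0.014 0 0 0 0" --pt "0.6 0.072 0.016 0 0 0 0" --pt "0.6 0.072 0.016 0 0 0 0" --pt "0.6 0.072 0.016 0.04 0 0 0" --pt "0.6 0.072 0.016 0.08 0 0 0" --pt "0.6 0.072 0.016 0.105 0 0 0" --pt "0.6 0.072 0.016 0.115 0 0 0" --pt "0.6 0.072 0.016 0.115 0 0 0"

```text
time_s: 25.75
position: [0.5164, 0.174, 0.0468]
tool_rot: [-2.222, -2.22, 0.002]
contact_force: [1.1, 0.6, -0.2]
gripper_width: 0.503
```

jog_arm --pt "0.6 0 0 0.005 0 0 0" --pt "0.6 0 0 0.008 0 0 0" --pt "0.6 0 0 0.0103 0 0 0" --pt "0.6 0 0 0.0103 0 0 0" --pt "0.3 0 0 0.0103 0 0 0" --pt "0.3 0 0 0.0103 0 0 0" --pt "0.3 0 0 0.0103 0 0 0" --pt "0.3 0 0 -0.03 0 0 0" --pt "0.3 0 0 -0.07 0 0 0" --pt "0.2 0 0 -0.103 0 0 0"

```text
time_s: 26.75
position: [0.5168, 0.1751, 0.1525]
tool_rot: [2.221, 2.221, 0.002]
contact_force: [0.4, 0.3, 0.2]
gripper_width: 0.801
```

jog_arm --pt "0 -0.4445 -0.0715 0 0 0 0" --pt "0 -0.4445 -0.0715 0 0 0 0" --pt "0 -0.4445 -0.0715 0 0 0 0" --pt "0 -0.4445 -0.0715 0 0 0 0" --pt "0 -0.4445 -0.0715 0 0 0 0" --pt "0 -0.4445 -0.0715 0 0 0 0" --pt "0 -0.4445 -0.0715 0 0 0 0" --pt "0 -0.4445 -0.0715 0 0 0 0" --pt "0 -0.4445 -0.0715 0 0 0 0" --pt "0 -0.4445 -0.0715 0 0 0 0"

```text
time_s: 27.75
position: [0.4441, -0.2746, 0.1503]
tool_rot: [2.226, 2.214, -0.001]
contact_force: [0.3, 1.7, 0.3]
gripper_width: 1.0
```

jog_arm --pt "0 0 0 0 0 0 0" --pt "0 0 0 0 0 0 0"

```text
time_s: 27.95
position: [0.4454, -0.2686, 0.1503]
tool_rot: [-2.22, -2.222, -0.0]
contact_force: [0.6, 0.2, 0.1]
gripper_width: 0.997
```

```bash
python3 look.py wrist top
```

```text
t 27.95 TCP [ 0.4454 -0.2686  0.1503] w 0.997 F [0.6 0.2 0.1]
wrist red [272. 219.] 2841 z0.065 [ 0.4452 -0.2721]
top red [224. 186.] 194 z0.068 [0.64   0.1772]
top red [266. 208.] 187 z0.068 [0.579  0.0691]
top red [210. 210.] 190 z0.068 [0.5774 0.2117]
top red [224. 235.] 179 z0.068 [0.5148 0.1746]
top red [157. 281.] 104 z0.023 [0.4027 0.3608]
top yel 2201 [ 0.29  -0.007 -0.003] [0.426 0.128 1.016] medz 0.0049
```

jog_arm --pt "0 -0.002 0 0.045 0 0 0" --pt "0 -0.002 0 0.085 0 0 0" --pt "0 -0.002 0 0.105 0 0 0" --pt "0 -0.002 0 0.118 0 0 0" --pt "0 -0.002 0 0.118 0 0 0" --pt "0.3 -0.002 0 0.118 0 0 0" --pt "0.6 -0.002 0 0.118 0 0 0" --pt "0.6 -0.002 0 0.118 0 0 0" --pt "0.6 -0.002 0 0.118 0 0 0" --pt "0.6 -0.002 0 0.118 0 0 0"

```text
time_s: 29.05
position: [0.4457, -0.2719, 0.0333]
tool_rot: [2.22, 2.22, 0.0]
contact_force: [0.1, 0.5, 6.5]
gripper_width: 0.504
```

jog_arm --pt "0.6 0 0 -0.02 0 0 0" --pt "0.6 0 0 -0.06 0 0 0" --pt "0.6 0 0 -0.1 0 0 0" --pt "0.6 0.02 0 -0.13 0 0 0" --pt "0.6 0.06 0.007 -0.13 0 0 0" --pt "0.6 0.105 0.014 -0.13 0 0 0" --pt "0.6 0.15 0.022 -0.13 0 0 0" --pt "0.6 0.195 0.03 -0.13 0 0 0" --pt "0.6 0.24 0.038 -0.13 0 0 0" --pt "0.6 0.285 0.048 -0.13 0 0 0"

```text
time_s: 30.05
position: [0.493, 0.0154, 0.1626]
tool_rot: [2.221, 2.221, 0.0]
contact_force: [0.1, -0.5, -1.6]
gripper_width: 0.507
```

jog_arm --pt "0.6 0.04 0.012 0 0 0 0" --pt "0.6 0.08 0.022 0 0 0 0" --pt "0.6 0.089 0.025 0 0 0 0" --pt "0.6 0.089 0.025 0 0 0 0" --pt "0.6 0.089 0.025 0.04 0 0 0" --pt "0.6 0.089 0.025 0.08 0 0 0" --pt "0.6 0.089 0.025 0.105 0 0 0" --pt "0.6 0.089 0.025 0.115 0 0 0" --pt "0.6 0.089 0.025 0.115 0 0 0"

```text
time_s: 30.95
position: [0.5178, 0.1015, 0.0468]
tool_rot: [-2.222, -2.22, 0.002]
contact_force: [-0.1, -0.1, -0.9]
gripper_width: 0.506
```

jog_arm --pt "0.6 0 0 0.005 0 0 0" --pt "0.6 0 0 0.008 0 0 0" --pt "0.6 0 0 0.0103 0 0 0" --pt "0.6 0 0 0.0103 0 0 0" --pt "0.33 0 0 0.0103 0 0 0" --pt "0.33 0 0 0.0103 0 0 0" --pt "0.33 0 0 0.0103 0 0 0" --pt "0.33 0 0 -0.03 0 0 0" --pt "0.33 0 0 -0.07 0 0 0" --pt "0.2 0 0 -0.103 0 0 0"

```text
time_s: 31.95
position: [0.5184, 0.1025, 0.1524]
tool_rot: [2.22, 2.221, 0.002]
contact_force: [0.2, 0.4, -0.0]
gripper_width: 0.799
```

jog_arm --pt "0 -0.01 -0.04 0 0 0 0" --pt "0 -0.02 -0.08 0 0 0 0" --pt "0 -0.03 -0.12 0 0 0 0" --pt "0 -0.0425 -0.1573 0 0 0 0" --pt "0 -0.0425 -0.1573 0 0 0 0" --pt "0 -0.0425 -0.1573 0 0 0 0" --pt "0 -0.0425 -0.1573 0 0 0 0"

```text
time_s: 32.65
position: [0.3618, 0.06, 0.1505]
tool_rot: [2.221, 2.221, 0.001]
contact_force: [0.2, -0.8, 0.4]
gripper_width: 1.001
```

```bash
python3 look.py wrist top; python3 - <<'E'
from h import *
n="wrist"; f=np.load("last_wrist.npz"); C=cloud(n,f["d"]); z=C[...,2]
m=(z>.025)&(z<.05)&(np.hypot(C[...,0]-.36,C[...,1]-.06)<.07); p=C[m]; print(len(p),p.min(0),p.max(0))
for c,a,m in blobs(f["im"],"yellow",1000):
    p=C[m]; p=p[abs(p[:,2]-.005)<.006]; print(np.percentile(p,[.5,99.5],axis=0).round(4))
f=np.load("last_top.npz"); cv2.imwrite("pics/crop.png",cv2.resize(f["im"][140:320,120:460],None,fx=2,fy=2))
E
```

```text
t 32.65 TCP [0.3618 0.06   0.1505] w 1.001 F [ 0.2 -0.8  0.4]
wrist yel 16886 [ 0.288 -0.009 -0.001] [0.429 0.128 0.293] medz 0.0053
top red [224. 186.] 191 z0.068 [0.6397 0.1772]
top red [266. 208.] 175 z0.068 [0.5781 0.0692]
top red [210. 210.] 180 z0.068 [0.5775 0.2119]
top red [253. 233.] 171 z0.068 [0.5174 0.1022]
top red [225. 235.] 177 z0.069 [0.5146 0.1745]
top red [156. 281.] 105 z0.023 [0.4027 0.3607]
top yel 409 [ 0.387 -0.001 -0.001] [0.427 0.108 1.016] medz 0.0045
1002 [0.34338217 0.04367711 0.0250541 ] [0.37490124 0.07547507 0.04210719]
[[ 0.2933 -0.0062  0.0033]
 [ 0.4254  0.1258  0.007 ]]
```

View pics/crop.png

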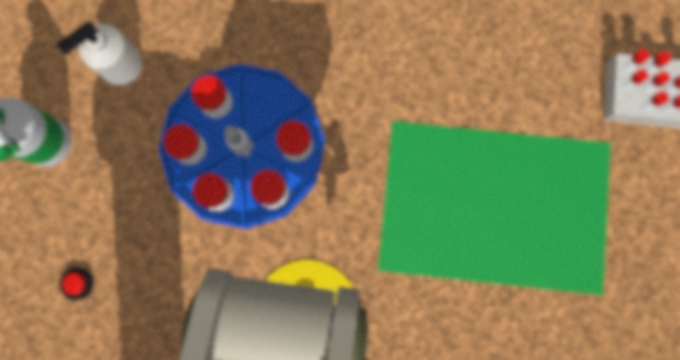

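Five caps sit in five separate cells (crop positions about (208,92), (183,142), (293,138), (212,190) and (268,188)) and the board is empty. The plate is still where I put it, so I fetch it now.

jog_arm --pt "0 0 -0.0013 0.045 0 0 0" --pt "0 0 -0.0013 0.09 0 0 0" --pt "0 0 -0.0013 0.12 0 0 0" --pt "0 0 -0.0013 0.135 0 0 0" --pt "0 0 -0.0013 0.139 0 0 0" --pt "0 0 -0.0013 0.139 0 0 0" --pt "0 0 -0.0013 0.139 0 0 0" --grip_force 40

```text
time_s: 33.45
position: [0.3602, 0.06, 0.0119]
tool_rot: [2.22, 2.221, 0.001]
contact_force: [-1.5, -0.7, -1.6]
gripper_width: 1.0
```

jog_arm --pt "0.5 0 0 0 0 0 0" --pt "1 0 0 0 0 0 0" --pt "1 0 0 0 0 0 0" --pt "1 0 0 0 0 0 0" --pt "1 0 0 0 0 0 0" --pt "1 0 0 0 0 0 0" --pt "1 0 0 0 0 0 0"

```text
time_s: 34.15
position: [0.3597, 0.0599, 0.0117]
tool_rot: [2.22, 2.222, 0.0]
contact_force: [-3.1, 0.0, 10.6]
gripper_width: 0.391
```

jog_arm --pt "1 0 0 -0.03 0 0 0" --pt "1 0 0 -0.07 0 0 0" --pt "1 0 0 -0.11 0 0 0" --pt "1 0 0 -0.15 0 0 0" --pt "1 0 0 -0.165 0 0 0" --pt "1 0.02 0.04 -0.165 0 0 0" --pt "1 0.035 0.08 -0.165 0 0 0" --pt "1 0.05 0.12 -0.165 0 0 0" --pt "1 0.065 0.16 -0.165 0 0 0" --pt "1 0.08 0.19 -0.165 0 0 0"

```text
time_s: 35.15
position: [0.5512, 0.1407, 0.1757]
tool_rot: [-2.221, -2.221, 0.001]
contact_force: [-0.3, -1.0, -0.1]
gripper_width: 0.391
```

jog_arm --pt "1 0 0.02 0 0 0 0" --pt "1 0 0.02 0 0 0 0" --pt "1 0 0.02 0 0 0 0" --pt "1 0 0.02 0 0 0 0"

```text
time_s: 35.55
position: [0.5687, 0.1399, 0.1763]
tool_rot: [-2.221, -2.221, 0.001]
contact_force: [-0.6, -0.2, -1.3]
gripper_width: 0.388
```

```bash
python3 look.py wrist top; python3 - <<'E'
from h import *
f=np.load("last_wrist.npz"); C=cloud("wrist",f["d"])
for c,a,m in blobs(f["im"],"yellow",1000):
    p=C[m]; zm=np.median(p[:,2]); p=p[abs(p[:,2]-zm)<.004]; print(zm,np.percentile(p,[.5,99.5],axis=0).round(4), np.linalg.lstsq(np.c_[p[:,:2],np.ones(len(p))],p[:,2],rcond=None)[0].round(4))
E
```

```text
t 35.55 TCP [0.5687 0.1399 0.1763] w 0.388 F [-0.6 -0.2 -1.3]
wrist red [552.   5.] 189 z0.023 [0.4136 0.3558]
wrist red [331. 124.] 703 z0.068 [0.5039 0.1789]
wrist red [218. 126.] 624 z0.068 [0.5056 0.097 ]
wrist yel 35781 [0.495 0.072 0.167] [0.598 0.209 0.32 ] medz 0.1701
wrist yel 4071 [0.495 0.113 0.168] [0.637 0.167 0.32 ] medz 0.1701
top red [268. 208.] 145 z0.068 [0.5782 0.0651]
top red [254. 234.] 148 z0.068 [0.5139 0.0996]
top yel 341 [0.51  0.073 0.165] [0.596 0.108 0.177] medz 0.1692
0.17016863792543097 [[0.5057 0.0745 0.1686]
 [0.5942 0.2063 0.1717]] [-0.0002  0.0005  0.1702]
0.1701882966857032 [[0.5996 0.1131 0.1689]
 [0.6362 0.1666 0.1715]] [-0.0055  0.0009  0.1735]
```

jog_arm --pt "1 0.0003 0.0113 0 0 0 0" --pt "1 0.0003 0.0113 0 0 0 0" --pt "1 0.0003 0.0113 0.02 0 0 0" --pt "1 0.0003 0.0113 0.04 0 0 0" --pt "1 0.0003 0.0113 0.046 0 0 0" --pt "1 0.0003 0.0113 0.05 0 0 0" --pt "1 0.0003 0.0113 0.054 0 0 0" --pt "1 0.0003 0.0113 0.058 0 0 0"

```text
time_s: 36.45
position: [0.5811, 0.1404, 0.1188]
tool_rot: [2.221, 2.221, 0.002]
contact_force: [0.2, -0.6, -1.4]
gripper_width: 0.388
```

jog_arm --pt "1 0 -0.0005 0.004 0 0 0" --pt "1 0 -0.0005 0.008 0 0 0" --pt "1 0 -0.0005 0.012 0 0 0" --pt "1 0 -0.0005 0.016 0 0 0" --pt "1 0 -0.0005 0.02 0 0 0" --pt "1 0 -0.0005 0.024 0 0 0" --pt "1 0 -0.0005 0.028 0 0 0" --pt "1 0 -0.0005 0.031 0 0 0" --pt "1 0 -0.0005 0.034 0 0 0" --pt "1 0 -0.0005 0.034 0 0 0"

```text
time_s: 37.45
position: [0.5802, 0.1403, 0.0838]
tool_rot: [-2.221, -2.221, 0.001]
contact_force: [-0.1, 0.4, -0.7]
gripper_width: 0.383
```

jog_arm --pt "1 0 0 0.001 0 0 0" --pt "1 0 0 0.0018 0 0 0" --pt "1 0 0 0.0018 0 0 0" --pt "1 0 0 0.0018 0 0 0"

```text
time_s: 37.85
position: [0.5805, 0.1403, 0.0829]
tool_rot: [2.221, 2.221, 0.001]
contact_force: [-1.1, 0.0, 3.7]
gripper_width: 0.386
```

jog_arm --pt "0.5 0 0 0 0 0 0" --pt "0 0 0 0 0 0 0" --pt "0 0 0 0 0 0 0" --pt "0 0 0 -0.03 0 0 0" --pt "0 0 0 -0.07 0 0 0" --pt "0 0 0 -0.12 0 0 0" --pt "0 0 0 -0.15 0 0 0" --pt "0 -0.01 -0.05 -0.15 0 0 0" --pt "0 -0.01 -0.1 -0.15 0 0 0" --pt "0 -0.01 -0.1 -0.15 0 0 0"

```text
time_s: 38.85
position: [0.4748, 0.1306, 0.2314]
tool_rot: [-2.218, -2.22, 0.006]
contact_force: [0.5, -0.0, 0.6]
gripper_width: 1.003
```

jog_arm --pt "0.5 0 0 0 0 0 0" --pt "1 0 0 0 0 0 0" --pt "1 0 0 0 0 0 0" --pt "1 0 0 0 0 0 0" --pt "1 0 0 0 0 0 0"

```text
time_s: 39.35
position: [0.4808, 0.1303, 0.2322]
tool_rot: [-2.221, -2.221, 0.0]
contact_force: [0.4, -0.1, -0.8]
gripper_width: 0.142
```

```bash
python3 look.py wrist top scene; python3 - <<'E'
from h import *
for n in("top","scene","wrist"):
    f=np.load(f"last_{n}.npz"); C=cloud(n,f["d"])
    for c,a,m in blobs(f["im"],"yellow",600):
        p=C[m]
        if abs(p[:,1].mean()-.14)>.1: continue
        zm=np.median(p[:,2]); p=p[abs(p[:,2]-zm)<.006]; print(n,zm.round(4),np.percentile(p,[1,99],axis=0).round(4).tolist(), np.linalg.lstsq(np.c_[p[:,:2]-[.58,.14],np.ones(len(p))],p[:,2],rcond=None)[0].round(4))
w=np.load("last_wrist.npz")["im"]; s=np.load("last_scene.npz")["im"][130:340,140:430]
cv2.imwrite("pics/both.png",np.hstack([cv2.resize(w,(400,300)),cv2.resize(s,(400,300))]))
E
```

```text
t 39.35 TCP [0.4808 0.1303 0.2322] w 0.142 F [ 0.4 -0.1 -0.8]
wrist red [504. 109.] 639 z0.023 [0.4041 0.3594]
wrist red [325. 223.] 1054 z0.068 [0.51   0.1766]
wrist red [245. 225.] 1059 z0.068 [0.5121 0.0995]
wrist red [209. 286.] 701 z0.068 [0.5779 0.0608]
wrist red [365. 287.] 626 z0.068 [0.5781 0.2202]
wrist yel 6310 [0.407 0.072 0.074] [0.65  0.209 0.375] medz 0.0765
top red [270. 208.] 97 z0.068 [0.5786 0.061 ]
top yel 808 [ 0.409 -0.001  0.068] [0.644 0.192 1.016] medz 0.0757
top 0.0757 [[0.5285, 0.0744, 0.072], [0.6435, 0.1869, 0.0793]] [-0.004   0.0052  0.0759]
wrist 0.0766 [[0.5157, 0.0744, 0.075], [0.6445, 0.2061, 0.078]] [ 0.0012 -0.0005  0.0766]
```

View pics/both.png

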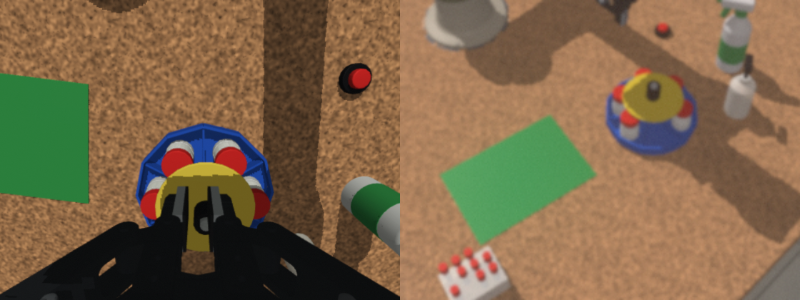

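The picture shows the plate level on the shaft with its top at 76.6 mm, as at the start, and the jars underneath it. Next is the button.

jog_arm --pt "1 0.05 -0.02 0 0 0 0" --pt "1 0.1 -0.035 0 0 0 0" --pt "1 0.15 -0.05 0 0 0 0" --pt "1 0.19 -0.065 0 0 0 0" --pt "1 0.23 -0.077 0 0 0 0" --pt "1 0.23 -0.077 0.04 0 0 0" --pt "1 0.23 -0.077 0.08 0 0 0" --pt "1 0.23 -0.077 0.12 0 0 0" --pt "1 0.23 -0.077 0.16 0 0 0" --pt "1 0.23 -0.077 0.195 0 0 0"

```text
time_s: 40.5
position: [0.4029, 0.3601, 0.0356]
tool_rot: [-2.221, -2.222, 0.001]
contact_force: [0.1, -0.2, 1.0]
gripper_width: 0.0
```

jog_arm --pt "1 0 0 0.003 0 0 0" --pt "1 0 0 0.006 0 0 0" --pt "1 0 0 0.008 0 0 0" --pt "1 0 0 0.009 0 0 0" --pt "1 0 0 0.009 0 0 0"

```text
time_s: 41.0
position: [0.4038, 0.3606, 0.0295]
tool_rot: [2.221, 2.221, 0.003]
contact_force: [-0.2, -0.1, 0.1]
gripper_width: 0.001
```

jog_arm --pt "1 0 0 0.003 0 0 0" --pt "1 0 0 0.006 0 0 0" --pt "1 0 0 0.009 0 0 0" --pt "1 0 0 0.011 0 0 0" --pt "1 0 0 0.011 0 0 0" --pt "1 0 0 0.011 0 0 0"

```text
time_s: 41.6
position: [0.4034, 0.3604, 0.0176]
tool_rot: [2.221, 2.222, 0.001]
contact_force: [-0.0, -0.1, 4.5]
gripper_width: -0.001
```

jog_arm --pt "1 0 0 0.001 0 0 0" --pt "1 0 0 0.002 0 0 0" --pt "1 0 0 0.0025 0 0 0" --pt "1 0 0 0.0025 0 0 0" --pt "1 0 0 0.0025 0 0 0"

```text
time_s: 42.1
position: [0.4035, 0.3604, 0.0159]
tool_rot: [2.221, 2.222, 0.001]
contact_force: [-3.5, -1.3, 13.8]
gripper_width: 0.001
```

Force rose to 13.8 N, so the button is bottomed. I let it go and check everything.

jog_arm --pt "1 0 0 -0.01 0 0 0" --pt "1 0 0 -0.04 0 0 0" --pt "1 0 0 -0.08 0 0 0" --pt "1 0 0 -0.12 0 0 0" --pt "1 0 -0.05 -0.16 0 0 0" --pt "1 0 -0.09 -0.18 0 0 0" --pt "1 0 -0.09 -0.18 0 0 0" --pt "1 0 -0.09 -0.18 0 0 0"

```text
time_s: 42.9
position: [0.3127, 0.3605, 0.1956]
tool_rot: [2.219, 2.223, 0.002]
contact_force: [-0.3, 0.2, -0.6]
gripper_width: 0.002
```

```bash
python3 look.py top scene wrist; python3 - <<'E'
from h import *
f=np.load("last_top.npz"); C=cloud("top",f["d"]); z=C[...,2]
for c,a,m in blobs(f["im"],"yellow",600):
    p=C[m]; p=p[abs(p[:,2]-.076)<.006]; print(np.percentile(p,[1,99],axis=0).round(4).tolist(),np.linalg.lstsq(np.c_[p[:,:2]-[.58,.14],np.ones(len(p))],p[:,2],rcond=None)[0].round(4))
q=C[(z>.1)&(z<.122)&(np.hypot(C[...,0]-.58,C[...,1]-.14)<.03)]; print("hub",q.min(0),q.max(0))
t=f["im"][140:320,90:490]; s=np.load("last_scene.npz")["im"][140:280,220:430]
cv2.imwrite("pics/fin.png",np.vstack([cv2.resize(t,(600,270)),cv2.resize(s,(495,330))[:, :].copy() if 0 else cv2.resize(s,(600,330))]))
E
```

```text
t 42.9 TCP [0.3127 0.3605 0.1956] w 0.002 F [-0.3  0.2 -0.6]
top red [270. 208.] 97 z0.068 [0.5783 0.0611]
top red [255. 235.] 106 z0.068 [0.5111 0.0977]
top red [223. 237.] 100 z0.068 [0.508  0.1785]
top red [156. 281.] 106 z0.023 [0.4027 0.3612]
top yel 2130 [ 0.409 -0.001  0.07 ] [0.644 0.208 1.016] medz 0.0758
wrist red [ 22. 387.] 780 z0.068 [0.5091 0.0982]
[[0.5151, 0.0767, 0.072], [0.6417, 0.2046, 0.0796]] [-0.0005  0.0029  0.0758]
hub [0.56336666 0.12539332 0.10043585] [0.59342724 0.15616283 0.11929798]
```

View pics/fin.png

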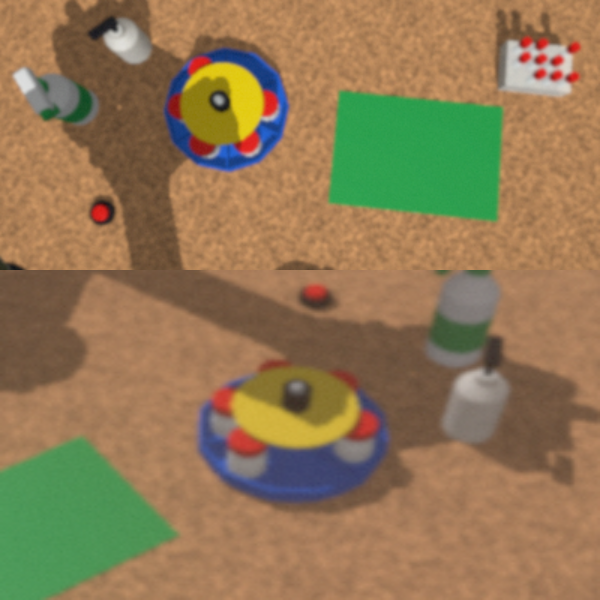

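The final view shows five upright jars under the level plate, with the pin showing at the hub centre. The button is up at 23 mm, its height before pressing, and the bystanders have not moved.

```bash
python3 -c "
from workcell import r
print(r.finish_job())"
```

```text
the job is handed in; nothing more can be done
None
```

The job is handed in, at about 43 s of robot time. I lifted the keeper plate off and laid it on the table. All five jars from the board went into separate compartments, gripped at 25 N and set down gently. The plate went back onto the shoulder, and only then did I press and release the button.

**Last checks:**
- **Jars:** the cap tops were at 68 mm, about right for jars standing on the compartment floor. Only three caps were measured after the plate went back on. All five were seen upright in the final pictures, and all five measured right before the plate covered them.
- **Plate:** it was level, with its top at 76 mm as at the start, and the pin tip showed in the middle of the hub.
- **Button:** the press force rose from 4.5 N to 13.8 N, which I took as fully down. It measured back at its starting height of 23 mm. I had no direct reading of its travel.
- **Bystanders:** the spray bottle, pump bottle and tube rack look unmoved in the final picture.

No check failed. The only disagreement was about 2 mm in x between the top camera and the arm, within the stated calibration. No object was knocked aside that I could see.

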